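# Clamp the marble slab with the quick-release cam lever

## Task

A marble slab is waiting, not yet clamped, between the jaws of one of the two bench clamps. On that clamp, first swing the upright arm of the skewer nut over towards the robot's side, clockwise as seen from the nut's end, until it comes up against its stop, leaving the cam lever open meanwhile; then, on the opposite side, fold the cam lever in against the firm resistance until it lies fully closed along the clamp. Leave the lever of the empty clamp as it is.

Things in the scene. Friction and masses are not known exactly. Their poses are not given: they have to be found in the camera images.
- clamp: Grey clamp holding a pale marble slab, fixed to the bench. Frame: origin on the bench, x away from robot, y along the skewer (robot's left), z up; mm. Base x -75..125, y -45..45, 12 high. Jaws x -70..30, outer faces y +37/-37, tops z 80; slab x -5..125, 26 thick, top z 100. Skewer at x -35, z 55: nut at its +y end, cam lever at its -y end. The spare clamp is alike without slab.
- nut (a joint): Angle (rad) of the one-armed nut about the skewer (clamp x -35, z 55 mm). 0: arm straight up; negative: leaning to clamp +x (loose, starts -0.35 to -0.05); positive: leaning to -x, towards the robot (tighter); stop at +0.8. Arm 10 mm thick, end 16, y 49..63, tip 70 from the axis; clear on both sides. Turns at 0.36 N m (push the arm with 6 to 10 N); stays where left.
- lever (a joint): Opening angle (rad) of the cam lever about an upright pin at clamp x -35, y -53 mm. 0: closed, pointing to clamp +x beside the jaw; 1.57: straight out to -y; starts 1.1 to 1.5. Flat steel bar 8 mm thick, z 44..66, end 115 from the pin; stays where left. Takes 0.4 N m; with the nut at its stop it bites from 0.6 and needs 0.7 N m to close (8 to 10 N at 85 mm). With a loose nut it hardly bites.
- spare_lever_tip (a point): End of the cam lever of the other, empty clamp (same make, 55 mm above the bench, 109 mm from its pin). To be left where it is.

How it is judged:
By the outcome, as a careful person would: the job done as asked, in the order asked, and still so for the second after the job is handed in, with the robot touching nothing.
It also fails if it takes over 43 s, if anything falls off the work surface, if the arm or the gripper's body presses on something with over 40 N, if the wrist force passes 120 N, or if a joint passes its speed limit or range.

## Robot

A 6-joint arm with a two-finger parallel gripper is mounted at the origin on the work surface. World frame = base frame: x ahead of the robot, y to its left, z up, the work surface at z = 0. Lengths are in m, angles in rad, forces in N, time in s.
With the tool pointing down it reaches from about 0.3 to 0.875 m from the base axis. Payload 6.4 kg.
Tool frame: the origin (TCP) lies on the centre line of the jaws, within the pads' length; the fingertips stand 25 mm ahead of it and the grasp point (between the pads) lies 6 mm ahead of it (ctrl.tip_reach is the distance from the TCP to the fingertips, in m); z points along the fingers, y is the line along which they close (so a half turn about z gives the same grasp; the last joint's range is limited). The gripper opens to 85 mm and grips with 20 to 120 N. Pads are 22 mm wide; open, the fingers measure 114 mm over their backs; the gripper's body (76 mm by 85 mm) begins 54 mm behind the grasp point. The pads swing forward as they close: fully open they stand 13 mm farther back than shut.
Start: joints at [-1.326, 0.181, 1.607, -0, 1.354, -0.206], TCP at [0.251, -0.518, 0.256] pointing down, gripper open.
Joint ranges: [-2.99, 2.99], [-0.89, 2.07], [0.3, 2.58], [-1.14, 4.28], [0, 2.63], [-3.12, 3.12]. Speed limits (rad/s): [2.57, 2.57, 3.01, 3.14, 3.14, 3.14].

## Interface

Orientations are given as a unit quaternion [w, x, y, z].
In Python, from bench import ctrl gives the robot as it stands.
- The arm moves only by the tool servo_tool, never from a script. Its argument "motion" is a list that holds one entry, the list of rows, each a list of 5 numbers: the shift along the tool's x, y, z in cm, then the turn about the tool's z in degrees, then the closure, from -1 (fully open) to 1 (shut). In form: [[[dx, dy, dz, twist, claw], ...]]. A call has 1 to 5 rows; each row is the pose to reach, as a shift and turn from the pose commanded when the call began, along the tool's axes at that moment; what a row does not reach only later rows make up. A row lasts 1/10 s, in which the tool goes at most 50 mm and 8.59 degrees, less where a joint would pass 70% of its speed; a pose out of reach is approached as far as the arm can. A call with a gripper value outside its range is refused whole. The fingers move at their own pace and stop on an object; the grip force is fixed at half the most. Time passes only in rows, so rows that repeat a pose let the fingers close. It gives the time, the measured TCP pose, the force, the opening and the grip force at its end, in the units of the state.
- ctrl.get_obs(): the state, without advancing time (a new reading comes with each control period).
- ctrl.camera(name): name is "side" or "top" or "wrist"; returns a dict with "pixels" (400x640x3 uint8, red, green, blue), "depth" (400x640 float32, m along the optical axis (not along the pixel's ray), 0 where there is no reading), "fx", "fy", "cx", "cy" (pixels), "R" (3x3) and "t" (3): a world point X has camera coordinates R X + t; the wrist camera has in their place "hand_eye" (4x4, takes a point from camera to tool coordinates, whose origin is the TCP and whose axes are the flange's). Camera axes: x right, y down, z forward; pixel columns grow to the right and rows downward; lengths in m; the calibration is good to about 2 mm. A picture is of the moment at which its call begins: read the wrist's pose just before it.
- ctrl.hand_in(): hands the job in; it is judged then, once.
The state is a dict: "time_s": time; "q": joint angles; "dq": joint speeds; "joint_efforts": joint torques, N m; "eef_pos": TCP position; "eef_rot": TCP orientation; "wrist_force": force on the tool from outside, world axes, zero at the start; "torque": the same for the moment, N m; "opening": opening from 0.0 (shut) to 1.0 (fully open); "grasp_force": force on a finger pad.
Only numpy, scipy, OpenCV 4.12 (cv2) and the standard library are available. Lean on these libraries where they do the work, as an engineer would, in place of code of your own. Each camera call takes 0.05 s, during which the arm holds its last target. There are 200 camera calls.

## Working session

There is one attempt and no reset: what is moved stays moved. The work goes in short steps, Python scripts to look and compute and a tool call to move; the robot and the scene stay as the last step left them, time stands still between calls to the robot, and variables do not carry over. Pictures are saved under pics/ and viewed, at most 10 in all, crops included, and the job is handed in when it is done.

Besides the shell and the picture viewer there is one more tool, called after "Call:" as name(argument=value, ...), one argument or row to a line, values as JSON. servo_tool: Moves the arm, as the interface text tells. Its arguments: {"type":"object","properties":{"motion":{"type":"array"}},"required":["motion"]}

```bash
mkdir -p pics
python3 - <<'E'
from bench import ctrl
import cv2,numpy as np
for n in("top","side"):
    c=ctrl.camera(n); cv2.imwrite(f"pics/{n}0.png",c["pixels"][:,:,::-1]); np.savez(f"{n}0.npz",**c)
    print(n,c["R"].round(3).tolist(),np.array(c["t"]).round(3),c["fx"])
o=ctrl.get_obs();print(o["time_s"],o["eef_rot"],o["eef_pos"])
E
```

```text
top [[0.003, -1.0, 0.016], [-0.994, -0.005, -0.11], [0.11, -0.016, -0.994]] [-0.014  0.605  0.736] 372.4553084057987
side [[-0.967, -0.256, -0.007], [-0.191, 0.739, -0.646], [0.171, -0.623, -0.763]] [0.553 0.168 0.636] 375.4527509831893
0.1 [-7.74543391e-04  9.74704964e-01  2.23494144e-01 -1.01313508e-05] [ 0.25042878 -0.5171189   0.25547421]
```

View pics/top0.png

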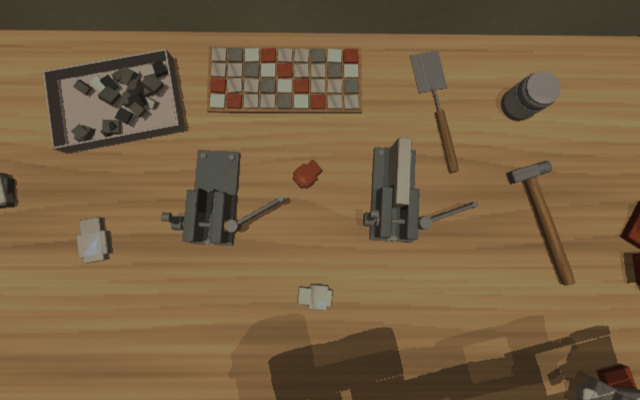

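View pics/side0.png

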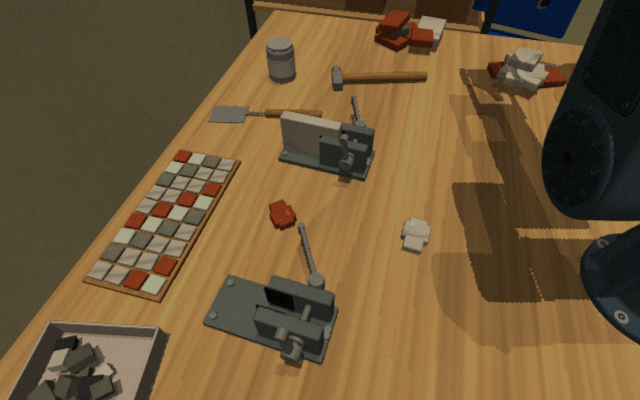

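The top view shows the slab clamp at right: base about (372–418, 148–241), nut at (370,217), lever pin at (425,222) and lever tip at (475,205). The spare clamp is at left, with its lever tip at (284,201). Next I'll enlarge the crop.

```bash
cat > h.py <<'E'
import numpy as np
def w(c,u,v,d=None):
    d=c["depth"][int(round(v)),int(round(u))] if d is None else d
    p=np.array([(u-c["cx"])/c["fx"]*d,(v-c["cy"])/c["fy"]*d,d]); return c["R"].T@(p-c["t"])
def wz(c,u,v,z):  # intersect ray with plane z
    r=c["R"].T@np.array([(u-c["cx"])/c["fx"],(v-c["cy"])/c["fy"],1]); o=-c["R"].T@c["t"]
    return o+r*(z-o[2])/r[2]
def px(c,X):
    p=c["R"]@np.array(X)+c["t"]; return c["cx"]+c["fx"]*p[0]/p[2],c["cy"]+c["fy"]*p[1]/p[2]
E
python3 - <<'E'
import cv2,numpy as np
from h import *
t=np.load("top0.npz")
im=t["pixels"][130:255,350:490,::-1]
cv2.imwrite("pics/crop.png",cv2.resize(im,None,fx=4.8,fy=4.8,interpolation=cv2.INTER_CUBIC)[:600])
s=np.load("side0.npz")
cv2.imwrite("pics/crops.png",cv2.resize(s["pixels"][90:185,270:385,::-1],None,fx=6,fy=6,interpolation=cv2.INTER_CUBIC))
# point cloud (both cams) in region
P=[]
for c in(t,s):
    v,u=np.mgrid[0:400,0:640]; d=c["depth"]; m=d>0
    p=np.stack([(u-c["cx"])/c["fx"]*d,(v-c["cy"])/c["fy"]*d,d],-1)[m]
    P.append(((p-c["t"])@c["R"]))
for q,n in zip(P,"ts"):
    c0=w(t,395,160); 
    m=(abs(q[:,0]-.48)<.25)&(abs(q[:,1]+.2)<.25)&(q[:,2]>.03)&(q[:,2]<.15); q=q[m]
    print(n,len(q))
    np.save(f"pc_{n}.npy",q)
for u,v in[(372,148),(415,148),(400,145),(408,200),(370,217),(425,222),(475,205),(390,215),(412,225)]: print(u,v,w(t,u,v).round(4))
E
```

```text
t 3462
s 3629
372 148 [ 0.7157 -0.1335 -0.0011]
415 148 [ 0.7156 -0.2276  0.0017]
400 145 [ 0.6974 -0.1708  0.0992]
408 200 [ 0.591  -0.1834  0.1003]
370 217 [ 0.5574 -0.1077  0.1208]
425 222 [ 0.5507 -0.2233  0.0716]
475 205 [ 0.5852 -0.3265  0.0646]
390 215 [ 0.5637 -0.1531  0.08  ]
412 225 [ 0.5445 -0.1953  0.08  ]
```

View pics/crop.png

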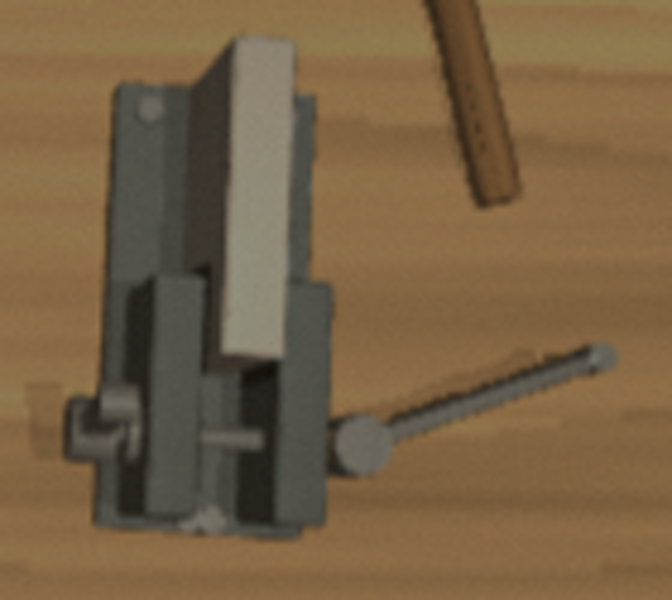

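View pics/crops.png

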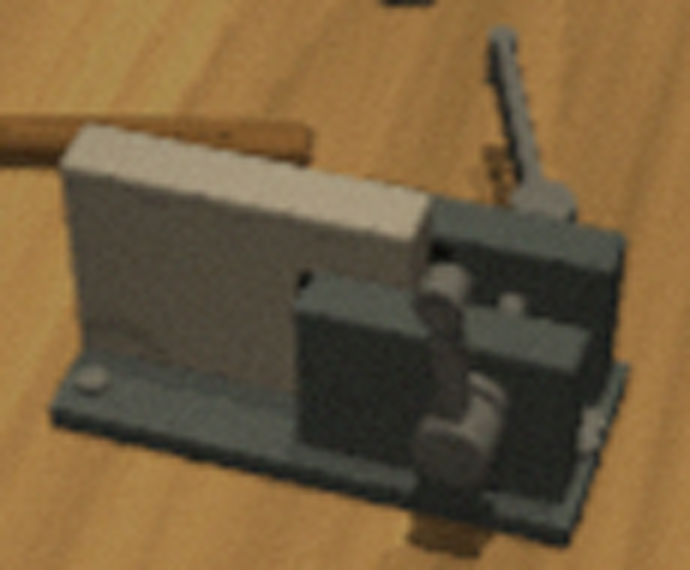

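Run:
```python
import numpy as np
from h import *
from scipy.optimize import least_squares
t=np.load("top0.npz")
f=lambda a,b,z:wz(t,350+(a+.5)/4.8-.5,130+(b+.5)/4.8-.5,z)[:2]
C=[((155,273),.08,30,37),((148,515),.08,-70,37),((330,287),.08,30,-37),((325,526),.08,-70,-37),
((238,38),.1,125,None),((225,352),.1,-5,None),((283,360),.1,-5,None),((295,40),.1,125,None),((362,443),.0716,-35,-53)]
def res(p,full=0):
    r=[]
    R=np.array([[np.cos(p[2]),-np.sin(p[2])],[np.sin(p[2]),np.cos(p[2])]])
    for uv,z,x,y in C:
        l=R.T@(f(*uv,z)-p[:2])*1000
        r.append(l[0]-x)
        if y is not None:r.append(l[1]-y)
    return r
s=least_squares(res,[.58,-.16,0],loss="soft_l1",x_scale=[.1,.1,.1]);p=s.x;print(p,np.round(res(p),1))
R=np.array([[np.cos(p[2]),-np.sin(p[2])],[np.sin(p[2]),np.cos(p[2])]])
L=lambda X:R.T@(X-p[:2])*1000
for n,uv,z in[("slab fl",(238,38),.1),("slab nr",(283,360),.1),("pin",(362,443),.0716),("tip",(603,357),.066),("nut",(119,400),.121),("nuttipfar",(119,388),.121),]:
    print(n,f(*uv,z),L(f(*uv,z)))
for n in"ts":
    q=np.load(f"pc_{n}.npy"); l=(q[:,:2]-p[:2])@R*1000; z=q[:,2]*1000
    m=(z>72)&(z<88)&(l[:,0]<20)&(abs(l[:,1])<45);print(n,"jaw",m.sum(),l[m].min(0),l[m].max(0),np.median(z[m]))
    m=(z>95)&(z<106)&(l[:,0]>0)&(abs(l[:,1])<20);print("slab",l[m].min(0),l[m].max(0),np.median(z[m]))
    m=(l[:,1]>44)&(l[:,1]<75)&(z>85)&(abs(l[:,0]+35)<60);print("arm",np.c_[l,z][m].round(0).tolist()[:40])
    m=(l[:,1]<-75)&(l[:,1]>-175)&(z>45)&(z<75)&(abs(l[:,0]+20)<120);a=l[m]-[-35,-53];print("lev",m.sum(),np.hypot(*a.T).max() if m.sum() else 0,np.median(np.arctan2(-a[:,1],a[:,0])),np.polyfit(a[:,1],a[:,0],1))
```

```text
[ 0.58799644 -0.1724395  -0.05129565] [-0.5 -1.3  1.6 -1.9 -2.2  1.2  1.1  0.9 -1.4  1.8 -0.1 -0.9  0.6  0.2]
slab fl [ 0.71189643 -0.16937059] [123.5796643    9.41761667]
slab nr [ 0.58224765 -0.18435351] [ -5.1303617  -12.19310096]
pin [ 0.55094407 -0.22339615] [-34.39093302 -52.78941882]
tip [ 0.5870982 -0.3264314] [   6.99859152 -153.8354082 ]
nut [ 0.56484378 -0.1158076 ] [-26.02590335  55.37029419]
nuttipfar [ 0.56941474 -0.11587234] [-21.45763418  55.54000974]
t jaw 1114 [-69.88444685 -44.76765846] [19.94581075 37.41899459] 79.21284246438236
slab [  0.2804308  -14.55445893] [124.98760327  12.71394907] 99.40351803526525
arm [[-21.0, 63.0, 116.0], [-21.0, 62.0, 121.0], [-21.0, 60.0, 121.0], [-21.0, 58.0, 122.0], [-21.0, 56.0, 121.0], [-21.0, 54.0, 120.0], [-20.0, 52.0, 118.0], [-20.0, 51.0, 120.0], [-23.0, 63.0, 118.0], [-23.0, 62.0, 123.0], [-23.0, 60.0, 123.0], [-23.0, 58.0, 121.0], [-23.0, 57.0, 124.0], [-23.0, 55.0, 124.0], [-23.0, 53.0, 124.0], [-22.0, 51.0, 124.0], [-22.0, 49.0, 121.0], [-24.0, 63.0, 116.0], [-25.0, 62.0, 124.0], [-25.0, 60.0, 123.0], [-25.0, 58.0, 123.0],
[... 909 characters left out ...]
4.0, 125.0], [-28.0, 53.0, 124.0], [-30.0, 52.0, 124.0], [-17.0, 57.0, 123.0], [-20.0, 60.0, 126.0], [-22.0, 59.0, 125.0], [-23.0, 58.0, 125.0], [-26.0, 59.0, 127.0], [-27.0, 57.0, 125.0], [-29.0, 54.0, 124.0], [-30.0, 54.0, 124.0], [-19.0, 62.0, 125.0], [-21.0, 61.0, 125.0], [-23.0, 62.0, 126.0], [-25.0, 62.0, 127.0], [-26.0, 59.0, 124.0], [-28.0, 59.0, 125.0], [-29.0, 57.0, 124.0], [-31.0, 55.0, 122.0], [-17.0, 63.0, 123.0], [-19.0, 64.0, 124.0], [-22.0, 65.0, 126.0], [-23.0, 64.0, 126.0], [-25.0, 64.0, 126.0], [-27.0, 62.0, 125.0], [-28.0, 60.0, 124.0], [-30.0, 60.0, 124.0], [-31.0, 56.0, 121.0], [-18.0, 65.0, 122.0]]
lev 126 114.31696086459671 1.0937192519461982 [-0.41325397  6.17255577]
```

```bash
cat >> h.py <<'E'
P0=np.array([.588,-.1724]);YAW=-.0513
def go(*targets):
    """print tool-axis shifts (cm) and twist (deg) to clamp-frame (x,y,ztip) mm targets"""
    from bench import ctrl
    from scipy.spatial.transform import Rotation as Ro
    o=ctrl.get_obs(); w_,*v=o["eef_rot"]; R=Ro.from_quat([*v,w_]).as_matrix(); p=np.array(o["eef_pos"])
    C=np.array([[np.cos(YAW),-np.sin(YAW)],[np.sin(YAW),np.cos(YAW)]])
    l=C.T@(p[:2]-P0)*1000; yaw=np.arctan2(R[1,0],R[0,0])
    print("t",round(o["time_s"],2),"at clamp",l.round(1),"tipz",round((p[2]-ctrl.tip_reach)*1000,1),"yaw-err deg",round(np.degrees(yaw-YAW),2),"open",o["opening"],"F",np.round(o["wrist_force"],1))
    for x,y,z in targets:
        d=np.array([*(P0+C@np.array([x,y])/1000),z/1000+ctrl.tip_reach])-p
        print((x,y,z),(R.T@d*100).round(2))
E
python3 -c "
from h import *
from bench import ctrl
print(ctrl.tip_reach)
go((8,57,150),(8,57,93))"
```

```text
0.025
t 0.1 at clamp [-319.5 -361.6] tipz 230.5 yaw-err deg 28.77 open 1.0030289492478104 F [-0.2  0.8 -0.5]
(8, 57, 150) [ 48.85 -20.92   8.1 ]
(8, 57, 93) [ 48.84 -20.91  13.8 ]
```

Call:
servo_tool(
  motion=[
    [[10, -4, 1, 7, 1], [19, -8, 2, 14, 1], [28, -12, 3, 21, 1], [37, -16, 4, 28.8, 1], [44, -19, 4, 28.8, 1]],
  ],
)

```text
time_s: 0.6
eef_pos: [0.4136, -0.3292, 0.2327]
eef_rot: [-0.0, 1.0, -0.028, -0.0]
wrist_force: [0.9, 0.2, 0.7]
opening: 0.141
grasp_force: 0.0
```

Call:
servo_tool(
  motion=[
    [[0, 0, 0, 0, 1], [0, 0, 0, 0, 1], [0, 0, 0, 0, 1], [0, 0, 0, 0, 1], [0, 0, 0, 0, 1]],
  ],
)

```text
time_s: 1.1
eef_pos: [0.4122, -0.3321, 0.2333]
eef_rot: [0.0, 1.0, -0.027, -0.0]
wrist_force: [-0.4, -0.9, -0.5]
opening: -0.002
grasp_force: 0.0
```

```bash
python3 -c "
from h import *
go((8,57,150),(8,57,93))"
```

```text
t 1.1 at clamp [-167.4 -168.5] tipz 208.3 yaw-err deg -0.15 open -0.0015190821980686675 F [-0.4 -0.9 -0.5]
(8, 57, 150) [ 17.48 -22.6    5.83]
(8, 57, 93) [ 17.48 -22.6   11.53]
```

Call:
servo_tool(
  motion=[
    [[3.5, -4.5, 1, 0.2, 1], [7, -9, 2, 0.2, 1], [10.5, -13.5, 3, 0.2, 1], [14, -18, 4, 0.2, 1], [17.5, -22.6, 5, 0.2, 1]],
  ],
)

```text
time_s: 1.6
eef_pos: [0.5747, -0.144, 0.19]
eef_rot: [0.0, 1.0, -0.029, 0.0]
wrist_force: [0.2, -0.4, 1.0]
opening: -0.004
grasp_force: 0.0
```

Call:
servo_tool(
  motion=[
    [[0, 0, 0, 0, 1], [0, 0, 0, 0, 1]],
  ],
)

```text
time_s: 1.8
eef_pos: [0.5738, -0.1442, 0.1896]
eef_rot: [-0.0, 1.0, -0.027, -0.001]
wrist_force: [0.9, -0.7, 0.3]
opening: -0.001
grasp_force: 0.0
```

```bash
python3 -c "
from h import *
go((8,57,150),(8,57,93))"
```

```text
t 1.8 at clamp [-15.7  27.5] tipz 164.6 yaw-err deg -0.15 open -0.0010242099711145621 F [ 0.9 -0.7  0.3]
(8, 57, 150) [ 2.36 -2.96  1.46]
(8, 57, 93) [ 2.37 -2.96  7.16]
```

Call:
servo_tool(
  motion=[
    [[2.4, -3, 0, 0, 1], [2.4, -3, 0, 0, 1], [2.4, -3, 3, 0, 1], [2.4, -3, 7, 0, 1], [2.4, -3, 7.1, 0, 1]],
  ],
)

```text
time_s: 2.3
eef_pos: [0.5948, -0.1164, 0.1141]
eef_rot: [-0.002, 1.0, -0.029, -0.005]
wrist_force: [-1.3, 0.5, -0.8]
opening: -0.001
grasp_force: 0.0
```

Run:
```python
from h import *
from bench import ctrl
import cv2
go((-60,57,93))
c=ctrl.camera("side");cv2.imwrite("pics/s1.png",cv2.resize(c["pixels"][60:200,250:410,::-1],None,fx=4,fy=4,interpolation=cv2.INTER_CUBIC))
```

```text
t 2.3 at clamp [ 3.9 56.2] tipz 89.1 yaw-err deg -0.37 open -0.0012181441710311556 F [-1.3  0.5 -0.8]
(-60, 57, 93) [-6.4  -0.04 -0.32]
```

View pics/s1.png

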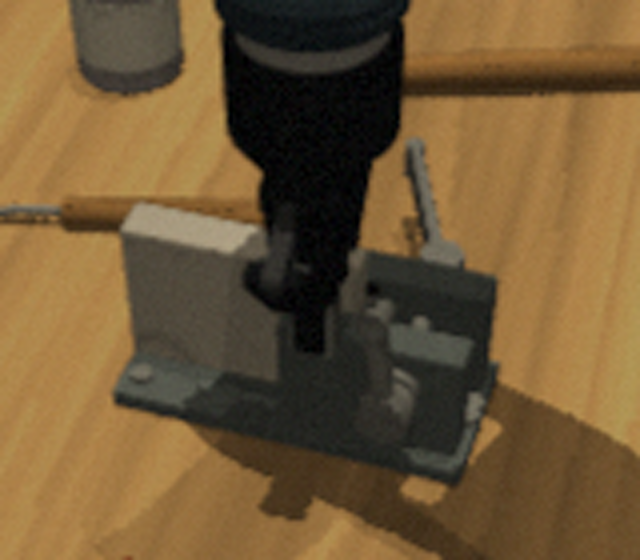

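The closed fingertips (310,350) stand on the far side of the nut arm (375,330), clear of it, so I can push towards the robot.

Call:
servo_tool(
  motion=[
    [[-1, 0, 0, 0, 1], [-2, 0, 0, 0, 1], [-3, 0, 0, 0, 1], [-4, 0, 0, 0, 1], [-5, 0, 0, 0, 1]],
  ],
)

```text
time_s: 2.85
eef_pos: [0.5522, -0.1143, 0.1227]
eef_rot: [0.002, 1.0, -0.028, 0.005]
wrist_force: [9.3, -1.5, -1.7]
opening: -0.0
grasp_force: 3.8
```

Call:
servo_tool(
  motion=[
    [[-0.2, 0, 0, 0, 1], [-0.4, 0, 0, 0, 1], [-0.6, 0, 0, 0, 1], [-0.8, 0, 0, 0, 1]],
  ],
)

```text
time_s: 3.25
eef_pos: [0.5444, -0.1138, 0.1228]
eef_rot: [0.002, 1.0, -0.028, 0.005]
wrist_force: [8.0, -0.5, -0.8]
opening: 0.003
grasp_force: 3.3
```

```bash
python3 -c "
from h import *
go((-60,57,93))"
```

```text
t 3.25 at clamp [-46.5  56.2] tipz 97.8 yaw-err deg -0.25 open 0.0034809660983607096 F [ 8.  -0.5 -0.8]
(-60, 57, 93) [-1.35 -0.07  0.46]
```

Call:
servo_tool(
  motion=[
    [[-0.2, 0, 0.3, 0, 1], [-0.4, 0, 0.6, 0, 1], [-0.6, 0, 0.6, 0, 1], [-0.8, 0, 0.6, 0, 1]],
  ],
)

```text
time_s: 3.65
eef_pos: [0.5368, -0.1136, 0.1171]
eef_rot: [0.002, 1.0, -0.028, 0.005]
wrist_force: [8.5, -1.2, 1.0]
opening: 0.0
grasp_force: 3.4
```

Call:
servo_tool(
  motion=[
    [[-0.2, 0, 0, 0, 1], [-0.4, 0, 0, 0, 1]],
  ],
)

```text
time_s: 3.85
eef_pos: [0.5339, -0.1136, 0.1177]
eef_rot: [0.002, 1.0, -0.028, 0.007]
wrist_force: [12.5, 0.7, 2.9]
opening: 0.002
grasp_force: 5.4
```

```bash
python3 -c "
from h import *
go((-60,57,93))"
```

```text
t 3.85 at clamp [-57.  56.] tipz 92.7 yaw-err deg -0.27 open 0.002254509500630321 F [12.5  0.7  2.9]
(-60, 57, 93) [-0.3  -0.1  -0.04]
```

Call:
servo_tool(
  motion=[
    [[-0.2, 0, 0, 0, 1], [-0.2, 0, 0, 0, 1]],
  ],
)

```text
time_s: 4.05
eef_pos: [0.533, -0.1137, 0.1185]
eef_rot: [0.002, 1.0, -0.028, 0.008]
wrist_force: [12.2, -0.2, 2.6]
opening: 0.0
grasp_force: 5.5
```

Call:
servo_tool(
  motion=[
    [[-0.2, 0, 0, 0, 1], [-0.2, 0, 0, 0, 1]],
  ],
)

```text
time_s: 4.25
eef_pos: [0.5321, -0.1139, 0.119]
eef_rot: [0.003, 1.0, -0.028, 0.009]
wrist_force: [16.6, -0.4, 3.1]
opening: -0.002
grasp_force: 6.6
```

Call:
servo_tool(
  motion=[
    [[-0.2, 0, 0, 0, 1], [-0.2, 0, 0, 0, 1]],
  ],
)

```text
time_s: 4.45
eef_pos: [0.5315, -0.114, 0.1195]
eef_rot: [0.003, 1.0, -0.028, 0.011]
wrist_force: [20.5, 0.2, 1.5]
opening: -0.002
grasp_force: 9.9
```

The force is rising steadily while the tool barely moves, so the nut is at its stop. I'll press once more, back off, lift and look.

Call:
servo_tool(
  motion=[
    [[-0.3, 0, 0, 0, 1], [-0.3, 0, 0, 0, 1]],
  ],
)

```text
time_s: 4.65
eef_pos: [0.5309, -0.1141, 0.1199]
eef_rot: [0.003, 0.999, -0.029, 0.014]
wrist_force: [30.1, 1.2, -5.5]
opening: 0.003
grasp_force: 15.0
```

Call:
servo_tool(
  motion=[
    [[2, 0, 0, 0, 1], [4, 0, 0, 0, 1], [4, 0, -4, 0, 1], [4, 0, -8, 0, 1], [4, 4, -8, 0, 1]],
  ],
)

```text
time_s: 5.15
eef_pos: [0.5616, -0.1522, 0.2013]
eef_rot: [0.002, 1.0, -0.025, 0.006]
wrist_force: [0.8, -0.6, 0.0]
opening: -0.001
grasp_force: 0.0
```

Run:
```python
from h import *
from bench import ctrl
import cv2
go()
c=ctrl.camera("side");cv2.imwrite("pics/s2.png",cv2.resize(c["pixels"][60:200,250:410,::-1],None,fx=4,fy=4,interpolation=cv2.INTER_CUBIC))
np.savez("s2.npz",**c)
for c in (c,ctrl.camera("top")):
    d=c["depth"].astype(float); v,u=np.mgrid[0:400,0:640]; m=d>0
    p=np.stack([(u-c["cx"])/c["fx"]*d,(v-c["cy"])/c["fy"]*d,d],-1)[m]; q=(p-c["t"])@c["R"]
    C=np.array([[np.cos(YAW),-np.sin(YAW)],[np.sin(YAW),np.cos(YAW)]]); l=(q[:,:2]-P0)@C*1000; z=q[:,2]*1000
    m=(l[:,1]>47)&(l[:,1]<66)&(z>75)&(z<112)&(l[:,0]>-110)&(l[:,0]<-20); a=np.c_[l,z][m]
    if len(a): print(len(a),np.median(a,0),a.min(0),a.max(0),"top pts",a[a[:,2]>98].mean(0)); print("max r",np.hypot(a[:,0]+35,a[:,2]-55).max(), "ang far", np.median(np.arctan2(-(a[:,0]+35),a[:,2]-55)[np.hypot(a[:,0]+35,a[:,2]-55)>56]))
```

```text
t 5.15 at clamp [-27.4  18.9] tipz 176.3 yaw-err deg 0.06 open -0.001053737469306495 F [ 0.8 -0.6  0. ]
161 [-66.5010398   63.18785924  94.11119851] [-82.94034669  50.51083239  75.17002557] [-42.19099234  65.98109359 108.64340978] top pts [-75.95409668  60.28956591 104.39971932]
max r 68.08769940661969 ang far 0.6954016767786205
159 [-70.05990306  56.90481616  96.45615642] [-86.86223509  49.15886601  75.10765675] [-48.22788851  63.38865147 107.61308191] top pts [-79.04402553  56.38065024 103.3293614 ]
max r 70.75306249186221 ang far 0.7281290366456562
```

View pics/s2.png

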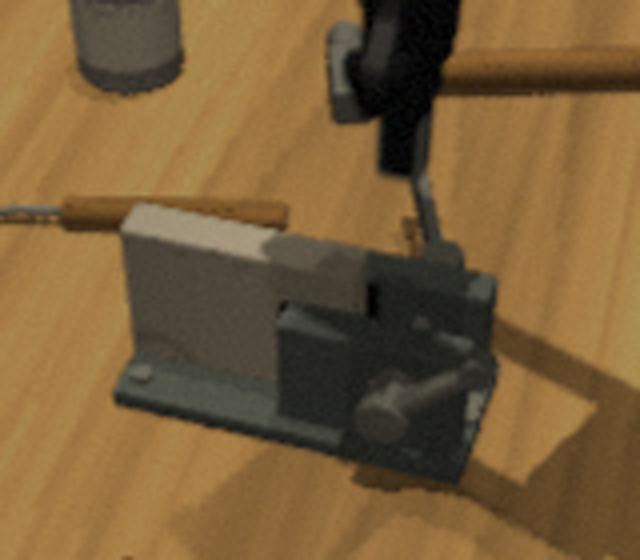

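The side view shows the nut arm now lying towards the robot, hub (380,420) to tip (475,375), with the lever still open. Depth puts it at about 0.8 rad, at the stop. Now the lever.

Run:
```python
from h import *
go((-45,-158,150),(-45,-158,42))
for a in (1.18,1.0,.8,.6,.4,.2,0,-.1):
    u=np.array([np.cos(a),-np.sin(a)]);n=np.array([np.sin(a),np.cos(a)])
    print(a,(np.array([-35,-53])+95*u-4*n-[11,15]).round(0), "rel start cm", ((np.array([-35,-53])+95*u-4*n-[11,15]-[-45,-158])*[.1,-.1]).round(1))
```

```text
t 5.25 at clamp [-29.7  13.3] tipz 172.3 yaw-err deg -0.35 open -0.003443000981232778 F [-0.5  0.1 -0.3]
(-45, -158, 150) [-1.44 17.13  2.3 ]
(-45, -158, 42) [-1.51 17.08 13.1 ]
1.18 [ -14. -157.] rel start cm [ 3.1 -0.1]
1.0 [   2. -150.] rel start cm [ 4.7 -0.8]
0.8 [  17. -139.] rel start cm [ 6.2 -1.9]
0.6 [  30. -125.] rel start cm [ 7.5 -3.3]
0.4 [  40. -109.] rel start cm [ 8.5 -4.9]
0.2 [ 46. -91.] rel start cm [ 9.1 -6.7]
0 [ 49. -72.] rel start cm [ 9.4 -8.6]
-0.1 [ 49. -62.] rel start cm [ 9.4 -9.6]
```

Call:
servo_tool(
  motion=[
    [[-0.5, 4, 0, 0.3, 1], [-1, 8, 0, 0.3, 1], [-1.5, 12, 0, 0.3, 1], [-1.5, 17.1, 0, 0.3, 1], [-1.5, 17.1, 2, 0.3, 1]],
  ],
)

```text
time_s: 5.75
eef_pos: [0.534, -0.3307, 0.1777]
eef_rot: [0.004, 0.999, -0.033, 0.003]
wrist_force: [0.7, 0.3, -0.4]
opening: -0.002
grasp_force: 0.0
```

Call:
servo_tool(
  motion=[
    [[0, 0, 3, 0, 1], [0, 0, 7, 0, 1], [0, 0, 11, 0, 1], [0, 0, 11, 0, 1]],
  ],
)

```text
time_s: 6.15
eef_pos: [0.5297, -0.3202, 0.0581]
eef_rot: [-0.004, 1.0, -0.031, -0.004]
wrist_force: [-0.7, 0.7, -0.3]
opening: 0.006
grasp_force: 0.0
```

Run:
```python
from h import *
go((-14,-157,42),(-45,-158,42))
```

```text
t 6.15 at clamp [ -50.6 -150.6] tipz 33.1 yaw-err deg -0.56 open 0.005707060983085791 F [-0.7  0.7 -0.3]
(-14, -157, 42) [ 3.66  0.6  -0.93]
(-45, -158, 42) [ 0.56  0.73 -0.9 ]
```

Call:
servo_tool(
  motion=[
    [[0, 0, 0, 0, 1], [0, 0, 0, 0, 1]],
  ],
)

```text
time_s: 6.35
eef_pos: [0.5352, -0.3247, 0.0664]
eef_rot: [0.002, 1.0, -0.03, 0.002]
wrist_force: [-0.3, -0.3, 0.6]
opening: -0.007
grasp_force: 0.0
```

Run:
```python
from h import *
go((-14,-157,42),(-45,-158,42))
```

```text
t 6.35 at clamp [ -44.9 -154.8] tipz 41.4 yaw-err deg -0.53 open -0.006987922960167748 F [-0.3 -0.3  0.6]
(-14, -157, 42) [ 3.09  0.19 -0.04]
(-45, -158, 42) [-0.01  0.32 -0.05]
```

Call:
servo_tool(
  motion=[
    [[1.5, 0.3, 0, 0.5, 1], [2.8, 0.2, 0, 0.5, 1], [3.9, -0.1, 0, 0.5, 1], [4.8, -0.5, 0, 0.5, 1], [5.6, -1.0, 0, 0.5, 1]],
  ],
)

```text
time_s: 6.85
eef_pos: [0.5913, -0.3178, 0.065]
eef_rot: [0.001, 0.999, -0.035, 0.001]
wrist_force: [-3.1, -3.8, 3.1]
opening: 0.001
grasp_force: 2.3
```

Run:
```python
from h import *
go((17,-139,42),(30,-125,42),(40,-109,42))
```

```text
t 6.85 at clamp [  10.8 -145.1] tipz 40.0 yaw-err deg -1.03 open 0.0006779728249710066 F [-3.1 -3.8  3.1]
(17, -139, 42) [ 0.61 -0.62 -0.2 ]
(30, -125, 42) [ 1.89 -2.04 -0.2 ]
(40, -109, 42) [ 2.86 -3.66 -0.21]
```

Pushing against the lever as expected, so I'll continue along the arc.

Call:
servo_tool(
  motion=[
    [[0.6, -0.6, -0.2, 0.5, 1], [1.3, -1.3, -0.2, 0.5, 1], [1.9, -2.0, -0.2, 0.5, 1], [2.4, -2.8, -0.2, 0.5, 1], [2.9, -3.7, -0.2, 0.5, 1]],
  ],
)

```text
time_s: 7.35
eef_pos: [0.6228, -0.2829, 0.0657]
eef_rot: [0.001, 0.999, -0.039, 0.001]
wrist_force: [-0.2, -6.8, -1.1]
opening: -0.003
grasp_force: 2.8
```

Run:
```python
from h import *
go((46,-91,42),(49,-72,42),(49,-62,42))
```

```text
t 7.35 at clamp [  40.4 -108.6] tipz 40.7 yaw-err deg -1.57 open -0.0029963830104393517 F [-0.2 -6.8 -1.1]
(46, -91, 42) [ 0.51 -1.77 -0.13]
(49, -72, 42) [ 0.76 -3.68 -0.13]
(49, -62, 42) [ 0.73 -4.68 -0.14]
```

Call:
servo_tool(
  motion=[
    [[0.2, -0.6, -0.1, -0.7, 1], [0.4, -1.2, -0.1, -1.5, 1], [0.5, -1.8, -0.1, -1.5, 1], [0.6, -2.5, -0.1, -1.5, 1], [0.7, -3.1, -0.1, -1.5, 1]],
  ],
)

```text
time_s: 7.85
eef_pos: [0.6325, -0.2528, 0.0667]
eef_rot: [0.002, 1.0, -0.026, 0.002]
wrist_force: [3.0, -7.8, -2.5]
opening: 0.002
grasp_force: 3.7
```

Run:
```python
from h import *
go((49,-72,42),(49,-62,42))
```

```text
t 7.85 at clamp [ 48.5 -78. ] tipz 41.7 yaw-err deg -0.06 open 0.0019449949542560197 F [ 3.  -7.8 -2.5]
(49, -72, 42) [ 0.05 -0.6  -0.03]
(49, -62, 42) [ 0.04 -1.6  -0.03]
```

Call:
servo_tool(
  motion=[
    [[0, -0.3, 0, 0, 1], [0, -0.6, 0, 0, 1], [0, -0.6, 0, 0, 1]],
  ],
)

```text
time_s: 8.15
eef_pos: [0.6331, -0.2466, 0.0668]
eef_rot: [0.001, 1.0, -0.026, 0.002]
wrist_force: [3.5, -6.0, -2.2]
opening: 0.0
grasp_force: 3.0
```

Call:
servo_tool(
  motion=[
    [[0, -0.3, 0, 0, 1], [0, -0.3, 0, 0, 1]],
  ],
)

```text
time_s: 8.35
eef_pos: [0.6333, -0.2455, 0.067]
eef_rot: [0.003, 1.0, -0.026, 0.002]
wrist_force: [4.1, -13.2, -5.0]
opening: 0.001
grasp_force: 6.1
```

Call:
servo_tool(
  motion=[
    [[0, -0.3, 0, 0, 1], [0, -0.3, 0, 0, 1]],
  ],
)

```text
time_s: 8.55
eef_pos: [0.6333, -0.245, 0.0671]
eef_rot: [0.005, 1.0, -0.027, 0.003]
wrist_force: [3.0, -20.1, -7.2]
opening: 0.003
grasp_force: 10.1
```

Run:
```python
from h import *
go()
```

```text
t 8.55 at clamp [ 48.9 -70.2] tipz 42.1 yaw-err deg -0.1 open 0.002606424540637776 F [  3.  -20.1  -7.2]
```

Call:
servo_tool(
  motion=[
    [[0, -0.4, 0, 0, 1], [0, -0.4, 0, 0, 1]],
  ],
)

```text
time_s: 8.75
eef_pos: [0.6333, -0.2444, 0.0673]
eef_rot: [0.007, 1.0, -0.027, 0.003]
wrist_force: [2.2, -31.4, -10.7]
opening: 0.0
grasp_force: 15.6
```

Call:
servo_tool(
  motion=[
    [[0, 3, 0, 0, 1], [0, 7, 0, 0, 1], [0, 8, -4, 0, 1], [0, 9, -8, 0, 1], [-4, 11, -12, 0, 1]],
  ],
)

```text
time_s: 9.25
eef_pos: [0.596, -0.3399, 0.1815]
eef_rot: [0.0, 1.0, -0.025, 0.002]
wrist_force: [-0.8, -0.9, 1.1]
opening: -0.003
grasp_force: 0.0
```

Call:
servo_tool(
  motion=[
    [[-4, 2, 0, 0, 1], [-8, 4, 0, 0, 1], [-12, 4, 0, 0, 1], [-15, 4, 0, 0, 1], [-15, 4, 0, 0, 1]],
  ],
)

```text
time_s: 9.75
eef_pos: [0.4387, -0.3715, 0.1791]
eef_rot: [-0.001, 1.0, -0.027, -0.001]
wrist_force: [0.0, -0.1, 0.5]
opening: -0.0
grasp_force: 0.0
```

Run:
```python
from h import *
from bench import ctrl
import cv2
go()
a=ctrl.camera("top");b=ctrl.camera("side")
A=cv2.resize(a["pixels"][130:255,350:490,::-1],(560,500),interpolation=cv2.INTER_CUBIC)[:, :400]
B=cv2.resize(b["pixels"][85:210,270:370,::-1],(400,500),interpolation=cv2.INTER_CUBIC)
cv2.imwrite("pics/end.png",np.hstack([A,B]))
C=np.array([[np.cos(YAW),-np.sin(YAW)],[np.sin(YAW),np.cos(YAW)]])
for c in(a,b):
    d=c["depth"].astype(float); v,u=np.mgrid[0:400,0:640]; m=d>0
    p=np.stack([(u-c["cx"])/c["fx"]*d,(v-c["cy"])/c["fy"]*d,d],-1)[m]; q=(p-c["t"])@c["R"]
    l=(q[:,:2]-P0)@C*1000; z=q[:,2]*1000
    m=(l[:,1]<-45)&(l[:,1]>-90)&(z>58)&(z<72)&(l[:,0]>-10)&(l[:,0]<90)
    if m.sum()>3: print(m.sum(),"lever slope",np.polyfit(l[m][:,0]+35,l[m][:,1],1),"far",l[m][:,0].max())
    m=(l[:,1]>47)&(l[:,1]<66)&(z>80)&(z<112)&(l[:,0]>-110)&(l[:,0]<-20); r=np.hypot(l[m][:,0]+35,z[m]-55)
    print("nut",np.median(np.arctan2(-(l[m][:,0]+35),z[m]-55)[r>56]))
```

```text
t 9.75 at clamp [-138.9 -206.5] tipz 154.1 yaw-err deg -0.17 open -0.0002586610571165132 F [ 0.  -0.1  0.5]
215 lever slope [-1.02496572e-02 -5.18985809e+01] far 78.33715509607147
nut 0.724857054886363
49 lever slope [-2.15523326e-02 -5.12816622e+01] far 83.43980469346002
nut 0.7004574557217174
```

View pics/end.png

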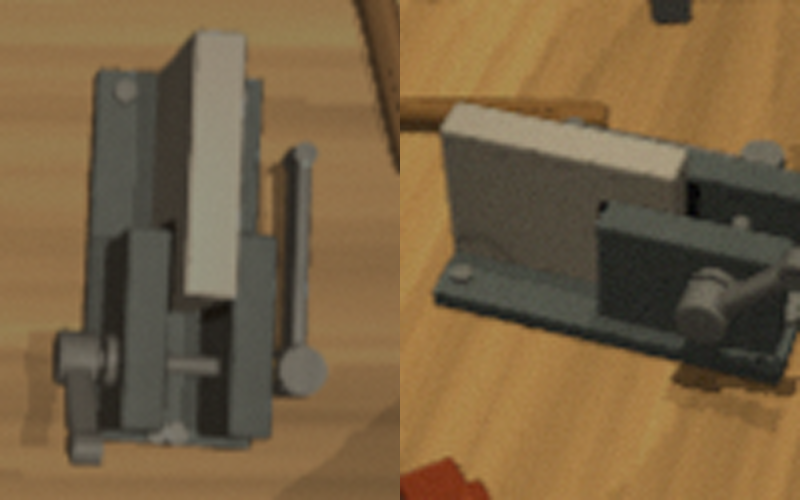

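The lever (bar from (300,370) to (303,155)) lies parallel to the jaw, the nut arm lies towards the robot at (85,450), and the arm is clear of everything.

```bash
python3 -c "
from bench import ctrl
print(ctrl.hand_in())"
```

```text
the job is handed in; nothing more can be done
None
```

I turned the nut on the slab clamp to its stop first, then folded the cam lever fully closed, did not touch the spare clamp, and handed the job in at about 10 s of robot time (no verdict was returned).

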